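# Refit a dryer's timer spindle and push-to-start knob, and hold it pressed

### The job

First stand the loose timer spindle, tang down, fully home in the dryer console's timer socket, with the flat of its D end facing the start mark (the thick dark rib beside the socket). Then turn the big timer knob so that its pointer is on that mark, push it fully home onto the spindle and press it in as far as it goes, as one does to start the dryer. Finish while still holding the knob pressed in, not letting go, with everything else on the counter left where it was.

Things in the scene. Friction and masses are not known exactly. Their poses are not given: they have to be found in the camera images.
- console: white dryer control console on its back, fixed to the counter: 460 mm long (its y), 130 deep (x), 50 high; origin at the centre of its underside, z up. On its face: two small grey selectors (38 mm across, 23 high) at y = -60 and -145, a dark window near the +y end, the timer dial with the socket at x = 0, y = +70 mm. Yaw up to 0.2 rad.
- socket (a point): centre of the mouth of the timer socket, on top of a metal 36 mm square sprung block standing 8 mm above the console's face (58 mm above the counter); axes as the console's. Upright slot 12.5 mm (x) by 17.5 mm (y), 28 mm deep, 1.5 mm chamfer: the spindle's tang fits with 0.75 mm play a side. Goes down with the block.
- timer_push (a joint): travel of the sprung socket block into the console, m: 0 = out, 0.006 = pressed right in (a stop). Straight down; spring about 6 N at the start and 12 N at the stop.
- start_mark (a point): point on the console's face 27 mm from the socket's axis in the console's +x direction (the long side away from the robot), at the inner part of a thick dark rib (20 by 7 mm, thin dial ticks all around); the knob's pointer tip comes to stand above it
- spindle: loose steel spindle, 42 mm tall, 55 g, standing on its tang; origin at the centre of its lower end, z up. Tang 11 (x) by 16 mm (y), z 0 to 20, lowest 4 mm tapered 1.5 mm a side; round collar 26 mm across, z 20 to 26; D end z 26 to 42, radius 8 with a flat facing +x at x = +4.5 mm, top 3 mm tapered 1.5 mm. Starts with yaw -0.9 to 0.9 rad.
- spindle_seat (a point): on the spindle's axis at the underside of its collar (z = 20 mm); meets socket when the spindle is home, and the D end then stands 22 mm above the socket
- spindle_flat (a point): middle of the flat of the D end: x = +4.5 mm, z = 34 mm on the spindle. Pinched across the flat (along the spindle's x) the spindle cannot twist in the grip, and the middle of the grip is then at x = -1.75 mm
- timer_knob: big white timer knob, loose, 45 g, standing on its underside; origin at the underside's centre, z up. Round body 50 mm across, 20 high; on it a bar grip 14 mm wide (y), x -22 to +27, z 20 to 40 mm, its pointer end (+x) tapered, with a dark line on top. In its underside, on the axis, a D bore 18 mm deep, radius 8.75, flat at x = +5.25 mm (pointer side), chamfered. Yaw -0.9 to 0.9 rad.
- knob_pointer (a point): tip of the timer knob's pointer, at the top of the bar: x = +27 mm, z = 40 mm on the knob. Home on the spindle, the knob's flat meets the spindle's and its underside rests on the spindle's collar, 6 mm above socket
- small_knob: bystander: a smaller loose white selector knob, 34 mm across, 28 mm high, no dark line; leave alone. It, the timer knob and the spindle start in swapped places in a row between robot and console.
- screwdriver: bystander: screwdriver with a black handle lying to the left; leave alone
- screw_dish: bystander: steel dish 90 mm across, to the left; leave alone
- brush: bystander: brush with a wooden handle lying to the right; leave alone
- scoop_cup: bystander: clear measuring cup, to the right; leave alone
There are look-alikes about, which are no part of the job. What is shaped like the timer_knob but blue, green or yellow is not meant.

How it is judged:
By the outcome, as a careful person would: the job done as asked, in the order asked, and still so for the second after the job is handed in, while the arm keeps its last pose, push and grip.
It also fails if it takes over 56 s, if anything falls off the work surface, if the arm or the gripper's body presses on something with over 40 N, if the wrist force passes 120 N, or if a joint passes its speed limit or range.

### The arm

A 6-joint arm with a two-finger parallel gripper is mounted at the origin on the work surface. World frame = base frame: x ahead of the robot, y to its left, z up, the work surface at z = 0. Lengths are in m, angles in rad, forces in N, time in s.
With the tool pointing down it reaches from about 0.35 to 0.775 m from the base axis. Payload 7.3 kg.
Tool frame: the origin (TCP) lies at the very end of the fingers, on their centre line; the grasp point (between the pads) lies 19 mm behind it; z points along the fingers, x is the direction in which the jaws open and shut, and the axes are right-handed (so a half turn about z gives the same grasp; the last joint's range is limited). The gripper opens to 92 mm and grips with 3 to 60 N. Pads are 19 mm wide; open, the fingers measure 130 mm over their backs; the gripper's body (75 mm by 190 mm) begins 47 mm behind the grasp point.
Start: joints at [-1.404, 0.342, 1.524, -0, 1.275, -0.146], TCP at [0.162, -0.5, 0.227] pointing down, gripper open.
Joint ranges: [-2.53, 2.53], [-0.77, 2.02], [0.04, 2.7], [-1, 4.14], [0.28, 2.66], [-3.11, 3.11]. Speed limits (rad/s): [2.57, 2.57, 3.14, 3.14, 3.14, 3.14].

### API

Orientations are given as [roll, pitch, yaw] about the fixed x, y, z axes, in that order (R = Rz(yaw) Ry(pitch) Rx(roll)).
In Python, from cell import robot, read_camera, nets gives the robot as it stands. The module is installed in compiled form; this text tells all that it offers.
- The arm moves only by the tool carry_out, never from a script. Its arguments are lists of equal length, an entry for each row: "translation": the shift along the tool's x, y, z in m, a list of three; "turn": the turn, a rotation vector about the tool's x, y, z in rad, a list of three; "gripper": the gripper's target within -1 to 1 (shut at 1, half-way at 0, fully open at -1). A call has 1 to 10 rows; each row shifts and turns the commanded pose from where the row before left it, along the tool's axes as they then stand; what a row does not reach is not made up. A row lasts 1/10 s, in which the tool goes at most 50 mm and 8.59 degrees, less where a joint would pass 70% of its speed; a pose out of reach is approached as far as the arm can. A call with a gripper value outside its range is refused whole. The fingers move at their own pace and stop on an object; "squeeze" is the grip in N (left out, the last holds). Time passes only in rows, so rows that do not move let the fingers close. It gives the time, the measured TCP pose, the force and the opening at its end, in the units of the state.
- robot.observe(): the state, without advancing time (a new reading comes with each control period).
- read_camera(name): name is "scene" or "side" or "wrist"; returns a dict with "img" (384x512x3 uint8, red, green, blue), "fx", "fy", "cx", "cy" (pixels), "world_from_camera" (4x4, takes a point from camera to world coordinates). Camera axes: x right, y down, z forward; pixel columns grow to the right and rows downward; lengths in m; the calibration is good to about 2 mm. A picture is of the moment at which its call begins. There is no depth.
- robot.hand_in(): hands the job in, once; it reports no verdict.
Trained networks look in a picture, given as the dict that the camera call returned (one of the last four; its "shot" number tells which), for a name from the list of things; names that differ only in an ending like _2 or _b are one class to them, and where a whole thing is asked for, a point or a joint stands for the part that bears it (a point fixed in the world has none). Each returns a list of dicts, best first, with "score" (0 to 1); they miss things now and then, are a little off and sometimes report something else, mostly with a low value. They report only what shows in the picture. A call takes as long as a camera call. They do not tell look-alikes from the thing itself.
- nets.regions_of(picture, name): "region" (384x512 bool, what is visible of it) and "pixel" ([column, row] in pixels, amid what is visible of it).
- nets.tip_of(picture, name): "pixel" ([column, row] in pixels: a listed point, or the origin of a listed thing).
The state is a dict: "time": time; "qpos": joint angles; "qvel": joint speeds; "joint_efforts": joint torques, N m; "tool_pos": TCP position; "tool_rot": TCP orientation; "contact_force": force on the tool from outside, world axes, zero at the start; "torque": the same for the moment, N m; "opening": finger opening in m.
Only numpy, scipy, OpenCV 4.12 (cv2) and the standard library are available. Lean on these libraries where they do the work, as an engineer would, in place of code of your own. Each camera call takes 0.05 s, during which the arm holds its last target. There are 200 camera calls.

## Working session

There is one attempt and no reset: what is moved stays moved. The work goes in short steps, Python scripts to look and compute and a tool call to move; the robot and the scene stay as the last step left them, time stands still between calls to the robot, and variables do not carry over. Pictures are saved under pics/ and viewed, about 8 in all and at most 12, crops included, and the job is handed in when it is done.

Besides the shell and the picture viewer there is one more tool, called after "Call:" as name(argument=value, ...) on one line, values as JSON. carry_out: Moves the arm, as the interface text tells. Its arguments: {"type":"object","properties":{"translation":{"type":"array","items":{"type":"array","items":{"type":"number"}}},"turn":{"type":"array","items":{"type":"array","items":{"type":"number"}}},"gripper":{"type":"array","items":{"type":"number"}},"squeeze":{"type":"number"}},"required":["translation","turn","gripper"]}

```bash
mkdir -p pics
cat > h.py <<'E'
import numpy as np, cv2
from cell import robot, read_camera, nets
from scipy.spatial.transform import Rotation as Ro
def ray(p,px):
    T=np.array(p["world_from_camera"]); d=np.array([(px[0]-p["cx"])/p["fx"],(px[1]-p["cy"])/p["fy"],1.])
    return T[:3,3],T[:3,:3]@d
def onz(p,px,z):
    o,d=ray(p,px); return o+d*(z-o[2])/d[2]
def proj(p,P):
    T=np.array(p["world_from_camera"]); c=T[:3,:3].T@(np.array(P)-T[:3,3])
    return np.array([p["fx"]*c[0]/c[2]+p["cx"],p["fy"]*c[1]/c[2]+p["cy"]])
def tri(obs):
    A=np.zeros((3,3));b=np.zeros(3)
    for p,px in obs:
        o,d=ray(p,px);d=d/np.linalg.norm(d);M=np.eye(3)-np.outer(d,d);A+=M;b+=M@o
    return np.linalg.solve(A,b)
def save(img,name,s=1):
    im=cv2.resize(img,None,fx=s,fy=s,interpolation=cv2.INTER_CUBIC)
    cv2.imwrite("pics/"+name,im[:,:,::-1])
E
python3 - <<'E'
from h import *
P={n:read_camera(n) for n in("scene","side")}
Z=dict(socket=.058,start_mark=.05,spindle=0,spindle_flat=.034,timer_knob=0,knob_pointer=.04,small_knob=0,spindle_seat=.02)
for n,p in P.items():
    print(n,np.round(p["world_from_camera"],3).tolist(),p["fx"])
    for k,z in Z.items():
        for r in nets.tip_of(p,k)[:3]: print(n,k,np.round(r["pixel"],1),round(r["score"],2),np.round(onz(p,r["pixel"],z),4))
save(np.hstack([P["scene"]["img"],]),"a.png",1.5)
save(P["side"]["img"],"b.png",1.5)
s=robot.observe();print(s)
E
```

```text
scene [[-0.478, 0.705, -0.524, 1.168], [0.878, 0.375, -0.297, 0.314], [-0.013, -0.602, -0.798, 1.039], [0.0, 0.0, 0.0, 1.0]] 347.8345329846462
scene socket [283.8 237. ] 0.5 [0.6321 0.1193 0.058 ]
scene socket [229.5 171.6] 0.17 [ 0.4759 -0.1785  0.058 ]
scene start_mark [285.  248.2] 0.8 [0.6627 0.1386 0.05  ]
scene start_mark [313.7 208.6] 0.6 [0.4783 0.16   0.05  ]
scene start_mark [277.5 193.6] 0.34 [0.4786 0.0216 0.05  ]
scene spindle [286.3 239.1] 0.42 [0.6038 0.1188 0.    ]
scene spindle [232.2 174.8] 0.37 [ 0.4442 -0.1898  0.    ]
scene spindle_flat [232.6 165.5] 0.44 [ 0.4268 -0.1959  0.034 ]
scene timer_knob [253.7 164.9] 0.68 [ 0.3595 -0.1403  0.    ]
scene timer_knob [297.2 182.2] 0.58 [0.3593 0.0492 0.    ]
scene timer_knob [254.7 194. ] 0.49 [ 0.4854 -0.0675  0.    ]
scene knob_pointer [309.8 178. ] 0.69 [0.3503 0.0924 0.04  ]
scene knob_pointer [248.6 154.2] 0.63 [ 0.3506 -0.1674  0.04  ]
scene knob_pointer [235.3 172.3] 0.58 [ 0.456  -0.1664  0.04  ]
scene small_knob [314.8 204.8] 0.47 [0.4259 0.1492 0.    ]
scene spindle_seat [232.1 172.7] 0.55 [ 0.4492 -0.1858  0.02
[... 997 characters left out ...]
  189.7] 0.61 [ 0.4465 -0.1828  0.02  ]
{'time': 0.9, 'qpos': array([-1.40401220e+00,  3.41988006e-01,  1.52406926e+00,  9.69286890e-06,
        1.27534845e+00, -1.46021668e-01]), 'qvel': array([ 0.00079556,  0.00071498, -0.0024182 , -0.00076437,  0.00029666,
        0.0011211 ]), 'joint_efforts': array([ 3.08251965e-04, -4.31116962e+01, -2.44477791e+01,  7.18543539e-02,
        4.83909796e-02,  5.47470464e-06]), 'tool_pos': array([ 0.16157955, -0.4995693 ,  0.22675749]), 'tool_rot': array([ 3.14157463e+00, -1.86293468e-04, -1.25799335e+00]), 'contact_force': array([0.33349564, 0.42080773, 0.50047349]), 'torque': array([ 0.00192279, -0.03684095,  0.01590799]), 'opening': 0.09189251027119076}
```

View pics/a.png

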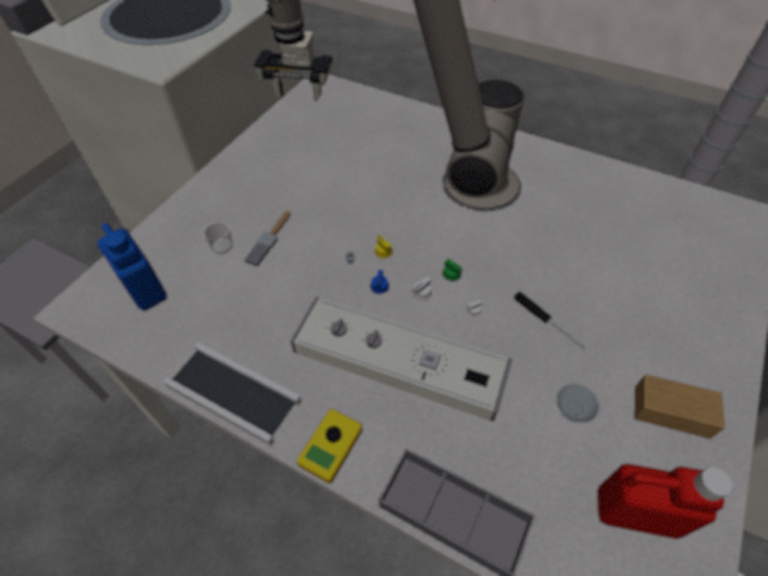

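View pics/b.png

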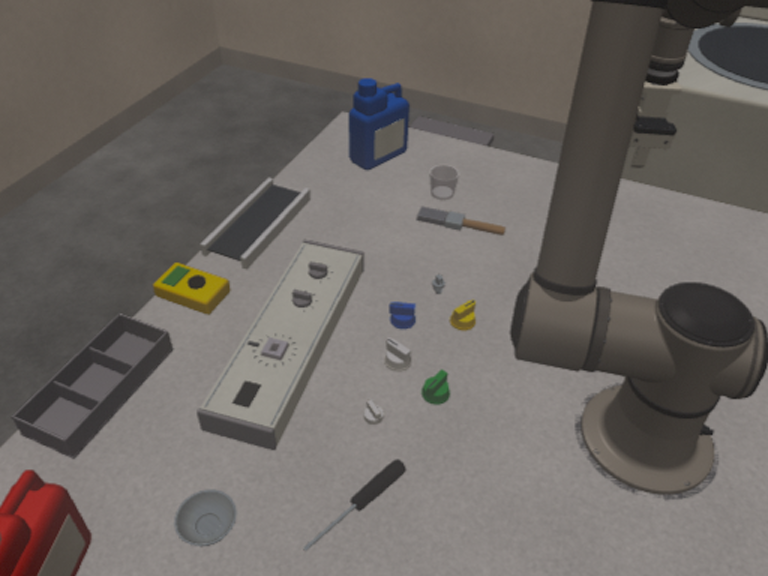

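The white timer knob is at scene (282,191) / side (265,235). The yellow, blue and green ones are look-alikes, and the small knob is at scene (316,205). The spindle is at scene (233,171) / side (292,189). I'll go above the spindle and look closer there.

```bash
cat >> h.py <<'E'
def plan(pos,yaw,n,start=None,syaw=None):
    """rows from the present pose (tool down) to pos,yaw in n rows"""
    s=robot.observe(); p=np.array(start if start is not None else s["tool_pos"],float)
    y=s["tool_rot"][2] if syaw is None else syaw
    dy=(yaw-y+np.pi)%(2*np.pi)-np.pi
    w=-dy/n; tr=[]
    d=(np.array(pos)-p)/n
    for i in range(n):
        R=Ro.from_euler("xyz",[np.pi,0,y+i*dy/n]).as_matrix()
        tr.append(np.round(R.T@d,4).tolist())
    print("T",tr); print("turn each",round(w,4),"n",n)
E
python3 -c "
from h import *
plan([.40,-.19,.25],0,10)"
```

```text
T [[-0.0221, -0.0322, -0.0023], [-0.0179, -0.0347, -0.0023], [-0.0134, -0.0367, -0.0023], [-0.0087, -0.0381, -0.0023], [-0.0038, -0.0389, -0.0023], [0.0011, -0.0391, -0.0023], [0.006, -0.0386, -0.0023], [0.0108, -0.0376, -0.0023], [0.0154, -0.0359, -0.0023], [0.0198, -0.0337, -0.0023]]
turn each -0.1258 n 10
```

Call:
carry_out(translation=[[-0.022,-0.032,-0.002],[-0.018,-0.035,-0.002],[-0.013,-0.037,-0.002],[-0.009,-0.038,-0.002],[-0.004,-0.039,-0.002],[0.001,-0.039,-0.002],[0.006,-0.039,-0.002],[0.011,-0.038,-0.002],[0.015,-0.036,-0.002],[0.02,-0.034,-0.002]], turn=[[0,0,-0.126],[0,0,-0.126],[0,0,-0.126],[0,0,-0.126],[0,0,-0.126],[0,0,-0.126],[0,0,-0.126],[0,0,-0.126],[0,0,-0.126],[0,0,-0.126]], gripper=[-0.2,-0.2,-0.2,-0.2,-0.2,-0.2,-0.2,-0.2,-0.2,-0.2])

```text
time: 1.9
tool_pos: [0.4011, -0.1871, 0.247]
tool_rot: [3.141, -0.0, 0.007]
contact_force: [-0.1, -0.0, -0.3]
opening: 0.055
```

Run:
```python
from h import *
s=robot.observe();print(s["tool_pos"],s["tool_rot"],s["opening"])
p=read_camera("wrist")
T=np.array(p["world_from_camera"]);R=Ro.from_euler("xyz",s["tool_rot"]).as_matrix()
print(np.round(T,3).tolist(),p["fx"]); print("cam in tool",np.round(R.T@(T[:3,3]-s["tool_pos"]),3))
Z=dict(spindle=0,spindle_flat=.034,spindle_seat=.02,timer_knob=0,knob_pointer=.04)
for k,z in Z.items():
    for r in nets.tip_of(p,k)[:3]: print(k,np.round(r["pixel"],1),round(r["score"],2),np.round(onz(p,r["pixel"],z),4))
save(p["img"],"c.png",1.5)
```

```text
[ 0.40110998 -0.18708606  0.24701843] [ 3.14110713e+00 -4.95733792e-04  7.08631686e-03] 0.054976561798712596
[[1.0, 0.006, 0.002, 0.401], [0.007, -0.961, -0.276, -0.113], [0.0, 0.276, -0.961, 0.406], [0.0, 0.0, 0.0, 1.0]] 332.05183516926394
cam in tool [ 0.001 -0.074 -0.159]
spindle [281.  154.9] 0.71 [ 0.4424 -0.1824  0.    ]
spindle_flat [286. 164.] 0.58 [ 0.445  -0.1869  0.034 ]
spindle_seat [281.2 163.2] 0.8 [ 0.4409 -0.1888  0.02  ]
timer_knob [309.6  67.8] 0.96 [ 0.4718 -0.0813  0.    ]
timer_knob [220.4 111.1] 0.81 [ 0.3686 -0.1304  0.    ]
knob_pointer [345.6  57.4] 0.71 [ 0.5012 -0.0741  0.04  ]
knob_pointer [281.1 163.3] 0.64 [ 0.4387 -0.185   0.04  ]
knob_pointer [206.5 130.3] 0.57 [ 0.3563 -0.149   0.04  ]
```

View pics/c.png

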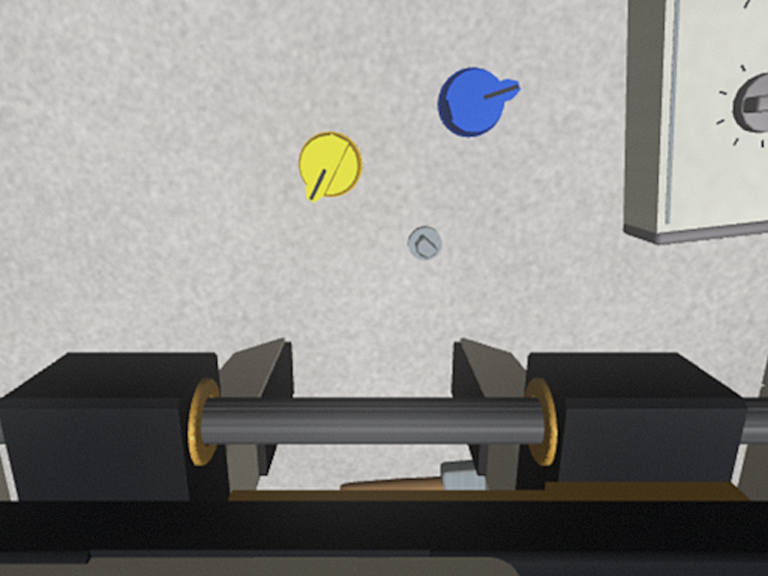

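Spindle at pixel (283,162) in the wrist image (original scale), i.e. about (0.441,-0.187); yellow and blue knobs at (220,110) and (315,68). Moving lower to read its yaw.

Call:
carry_out(translation=[[0.01,0.001,0.032],[0.01,0.001,0.032],[0.01,0.001,0.032],[0.01,0.001,0.031],[0,0,0]], turn=[[0,0,0],[0,0,0],[0,0,0],[0,0,0],[0,0,0]], gripper=[-0.2,-0.2,-0.2,-0.2,-0.2])

```text
time: 2.7
tool_pos: [0.4383, -0.1925, 0.1163]
tool_rot: [-3.138, 0.006, -0.001]
contact_force: [0.7, -0.0, -0.2]
opening: 0.0552
```

Run:
```python
from h import *
s=robot.observe();print(s["tool_pos"],s["tool_rot"],s["opening"])
p=read_camera("wrist")
Z=dict(spindle=0,spindle_flat=.034,spindle_seat=.02)
for k,z in Z.items():
    for r in nets.tip_of(p,k)[:3]: print(k,np.round(r["pixel"],1),round(r["score"],2),np.round(onz(p,r["pixel"],z),4))
c=nets.regions_of(p,"spindle")[0]; print(c["pixel"],c["score"])
u,v=np.int32(c["pixel"])
save(p["img"][v-40:v+40,u-50:u+50],"d.png",7);print(u,v); np.savez("d.npz",**{k:p[k] for k in("img","fx","fy","cx","cy","world_from_camera")})
```

```text
[ 0.43825921 -0.19253066  0.11633182] [-3.13779874e+00  6.26281497e-03 -7.35693621e-04] 0.055164856780191084
spindle [252.1 180.3] 0.97 [ 0.4416 -0.1869  0.    ]
spindle_flat [254.4 186.5] 0.94 [ 0.4431 -0.1833  0.034 ]
spindle_seat [252.6 188. ] 0.56 [ 0.4419 -0.1882  0.02  ]
[252.0, 183.1] 0.64
252 183
```

View pics/d.png

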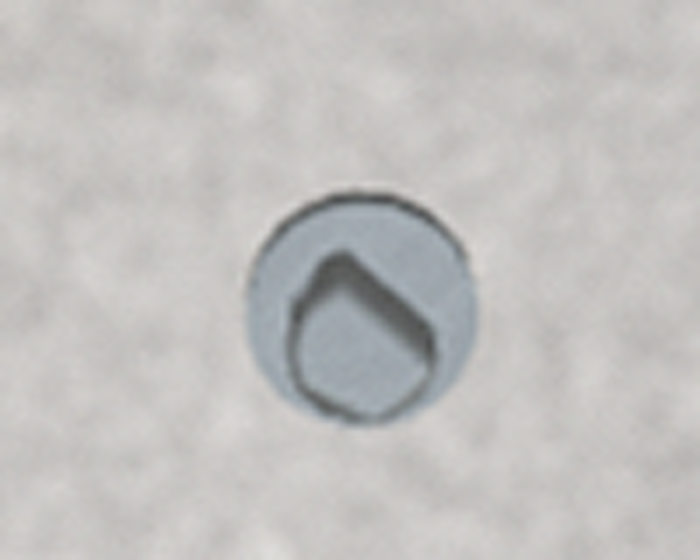

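Run:
```python
from h import *
p=dict(np.load("d.npz"))
f=lambda x,y,z: onz(p,[202+(x-3)/7,143+(y-3)/7],z)[:2]
g=p["img"][143:223,202:302]
a,b=f(345,248,.026),f(438,340,.026);print("low edge",a,b,np.linalg.norm(b-a),"expect .0132",np.degrees(np.arctan2(b[1]-a[1],b[0]-a[0])+np.pi/2))
a,b=f(342,288,.042),f(417,357,.042);print("top edge",a,b,np.linalg.norm(b-a),np.degrees(np.arctan2(b[1]-a[1],b[0]-a[0])+np.pi/2))
L,Rr,t,bo=f(247,311,.026),f(477,311,.026),f(362,200,.026),f(362,427,.026)
print("collar",L,Rr,t,bo,(L+Rr)/2,(t+bo)/2)
# model fit against gradient: project collar top circle, D-base edge and score by yaw
gray=cv2.GaussianBlur(cv2.cvtColor(p["img"],cv2.COLOR_RGB2GRAY),(0,0),.8).astype(float)
```

```text
low edge [ 0.44046053 -0.1786187 ] [ 0.45083011 -0.18914055] 0.014772868501704792 expect .0132 44.58242987124587
top edge [ 0.44011738 -0.17902946] [ 0.44795624 -0.18646424] 0.010803873144641249 46.51543448653405
collar [ 0.42959157 -0.18581258] [ 0.45511452 -0.18579355] [ 0.44231447 -0.17321559] [ 0.44240316 -0.19932395] [ 0.44235304 -0.18580307] [ 0.44235882 -0.18626977]
```

```bash
python3 -c "
from h import *
s=robot.observe();print(s['tool_pos'],s['tool_rot'],s['qpos'])
plan([.4412,-.1873,.06],.795,6)"
```

```text
[ 0.44064392 -0.19328938  0.12143032] [ 3.13987733e+00 -2.34993772e-03  1.01108784e-03] [-5.72719784e-01  3.80041738e-01  1.79339084e+00 -2.00922053e-04
  9.65255392e-01 -5.73614730e-01]
T [[0.0001, -0.001, 0.0102], [0.0002, -0.001, 0.0102], [0.0004, -0.0009, 0.0102], [0.0005, -0.0009, 0.0102], [0.0006, -0.0008, 0.0102], [0.0007, -0.0007, 0.0102]]
turn each -0.1323 n 6
```

Call:
carry_out(translation=[[0,-0.001,0.01],[0,-0.001,0.01],[0.0005,-0.001,0.01],[0.0005,-0.001,0.01],[0.0005,-0.001,0.01],[0.0005,-0.0005,0.01],[0,0,0],[0,0,0],[0,0,0],[0,0,0]], turn=[[0,0,-0.132],[0,0,-0.132],[0,0,-0.132],[0,0,-0.132],[0,0,-0.132],[0,0,-0.132],[0,0,0],[0,0,0],[0,0,0],[0,0,0]], gripper=[-0.2,-0.2,-0.2,-0.2,-0.2,-0.2,-0.2,-0.2,-0.2,-0.2], squeeze=25)

```text
time: 3.95
tool_pos: [0.4409, -0.1867, 0.0605]
tool_rot: [3.14, -0.0, 0.792]
contact_force: [0.5, -0.0, -0.2]
opening: 0.0552
```

Run:
```python
from h import *
s=robot.observe();print(s["tool_pos"],s["tool_rot"])
p=read_camera("wrist")
for k,z in dict(spindle=0,spindle_flat=.034,spindle_seat=.02).items():
    for r in nets.tip_of(p,k)[:1]: print(k,np.round(r["pixel"],1),round(r["score"],2),np.round(onz(p,r["pixel"],z),4))
plan([.4412,-.1873,.0275],.795,4)
save(p["img"][100:340,60:460],"e.png",2)
```

```text
[ 0.44090709 -0.18670899  0.06050417] [ 3.14002862e+00 -2.77829176e-04  7.92364203e-01]
spindle [247.8 207.6] 0.97 [ 0.4418 -0.187   0.    ]
spindle_flat [257.2 224.3] 0.72 [ 0.445  -0.1822  0.034 ]
spindle_seat [246.1 221.2] 0.91 [ 0.4427 -0.1894  0.02  ]
T [[-0.0, 0.0002, 0.0081], [-0.0, 0.0002, 0.0081], [-0.0, 0.0002, 0.0081], [-0.0, 0.0002, 0.0081]]
turn each -0.0004 n 4
```

View pics/e.png

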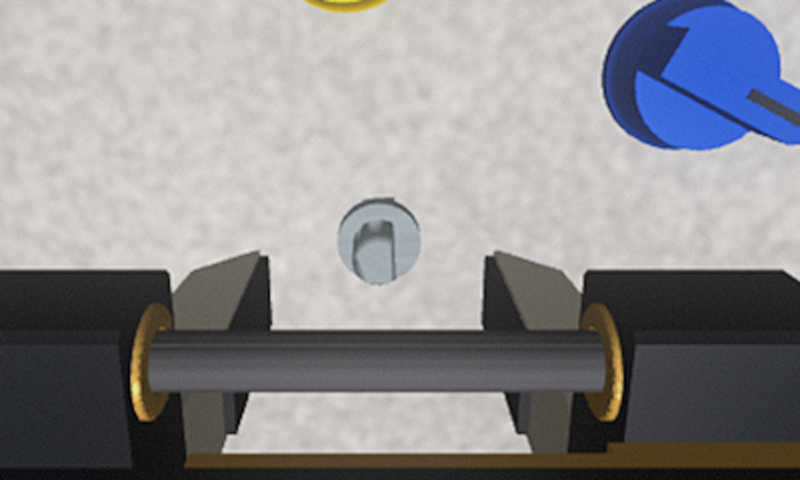

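The flat is now vertical in the image and the spindle (crop x≈377) is midway between the fingers (271, 485). Descend and grip.

Call:
carry_out(translation=[[0,0,0.011],[0,0,0.011],[0,0,0.011],[0,0,0],[0,0,0]], turn=[[0,0,0],[0,0,0],[0,0,0],[0,0,0],[0,0,0]], gripper=[-0.2,-0.2,-0.2,-0.2,-0.2])

```text
time: 4.65
tool_pos: [0.4402, -0.1862, 0.0261]
tool_rot: [-3.14, 0.0, 0.794]
contact_force: [-0.1, 0.2, 0.5]
opening: 0.0547
```

Call:
carry_out(translation=[[0,0,0],[0,0,0],[0,0,0],[0,0,0],[0,0,0],[0,0,0],[0,0,0],[0,0,0]], turn=[[0,0,0],[0,0,0],[0,0,0],[0,0,0],[0,0,0],[0,0,0],[0,0,0],[0,0,0]], gripper=[0.2,0.5,0.7,1,1,1,1,1])

```text
time: 5.45
tool_pos: [0.4406, -0.1864, 0.0268]
tool_rot: [3.141, -0.0, 0.794]
contact_force: [-0.2, 2.2, 0.5]
opening: 0.0119
```

Call:
carry_out(translation=[[0,0,-0.02],[0,0,-0.035],[0,0,-0.04],[0,0,-0.03],[0,0,0]], turn=[[0,0,0],[0,0,0],[0,0,0],[0,0,0],[0,0,0]], gripper=[1,1,1,1,1])

```text
time: 5.95
tool_pos: [0.4425, -0.1876, 0.1556]
tool_rot: [3.134, -0.002, 0.794]
contact_force: [-0.3, 0.4, -1.5]
opening: 0.0115
```

Run:
```python
from h import *
s=robot.observe();print(s["tool_pos"],s["tool_rot"],s["opening"])
plan([.62,.05,.15],.1,10)
```

```text
[ 0.44253928 -0.18760451  0.1555962 ] [ 3.13356493e+00 -1.64447313e-03  7.94150251e-01] 0.01147757217246664
T [[0.0294, -0.004, 0.0006], [0.029, -0.006, 0.0006], [0.0285, -0.008, 0.0006], [0.0279, -0.01, 0.0006], [0.0272, -0.0119, 0.0006], [0.0263, -0.0138, 0.0006], [0.0253, -0.0155, 0.0006], [0.0241, -0.0173, 0.0006], [0.0229, -0.0189, 0.0006], [0.0215, -0.0204, 0.0006]]
turn each 0.0694 n 10
```

Call:
carry_out(translation=[[0.029,-0.004,0],[0.029,-0.006,0],[0.0285,-0.008,0],[0.028,-0.01,0],[0.027,-0.012,0],[0.026,-0.014,0],[0.025,-0.0155,0],[0.024,-0.017,0],[0.023,-0.019,0],[0.0215,-0.0205,0]], turn=[[0,0,0.069],[0,0,0.069],[0,0,0.069],[0,0,0.069],[0,0,0.069],[0,0,0.069],[0,0,0.069],[0,0,0.069],[0,0,0.069],[0,0,0.069]], gripper=[1,1,1,1,1,1,1,1,1,1])

```text
time: 6.95
tool_pos: [0.6166, 0.0522, 0.15]
tool_rot: [-3.141, 0.002, 0.101]
contact_force: [0.4, 0.4, -0.7]
opening: 0.0116
```

Call:
carry_out(translation=[[0,0,0],[0,0,0],[0,0,0]], turn=[[0,0,0],[0,0,0],[0,0,0]], gripper=[1,1,1])

```text
time: 7.25
tool_pos: [0.6158, 0.0504, 0.1508]
tool_rot: [3.141, 0.002, 0.104]
contact_force: [0.1, -0.5, 0.1]
opening: 0.0118
```

Run:
```python
from h import *
s=robot.observe();print(s["tool_pos"],s["tool_rot"],s["opening"])
p=read_camera("wrist")
for k,z in dict(socket=.058,start_mark=.05,spindle=.1,spindle_flat=.16,spindle_seat=.145).items():
    for r in nets.tip_of(p,k)[:2]: print(k,np.round(r["pixel"],1),round(r["score"],2),np.round(onz(p,r["pixel"],z),4))
save(p["img"],"f.png",1.5);np.savez("f.npz",**{k:p[k] for k in("img","fx","fy","cx","cy","world_from_camera")})
```

```text
[0.61575258 0.05036184 0.15083266] [3.14140252e+00 1.93348616e-03 1.04182542e-01] 0.011837771664135414
socket [280.8  92.5] 0.85 [0.6318 0.1292 0.058 ]
start_mark [317.2  92.3] 0.93 [0.6596 0.1323 0.05  ]
spindle_flat [260.  251.7] 0.56 [0.6222 0.0515 0.16  ]
spindle_seat [248.4 246. ] 0.62 [0.6169 0.0469 0.145 ]
```

View pics/f.png

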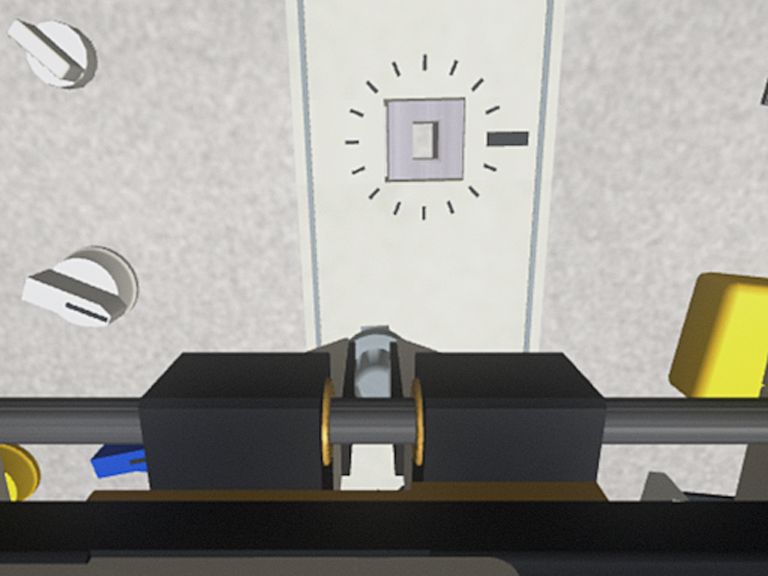

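The slot centre is at (283,93) in native pixels, with the start mark to its right at (338,93). The white timer knob is lower left with a dark pointer line. Now refining the socket centre and console yaw from the block outline.

Run:
```python
from h import *
p=dict(np.load("f.npz"));im=p["img"]
hsv=cv2.cvtColor(im,cv2.COLOR_RGB2HSV); sub=im[55:130,245:320].astype(int)
m=((sub[:,:,2]-sub[:,:,1])>6).astype(np.uint8)
cs,_=cv2.findContours(m,cv2.RETR_EXTERNAL,cv2.CHAIN_APPROX_NONE);c=max(cs,key=cv2.contourArea)
pts=c[:,0,:]+[245,55]
W=np.array([onz(p,q,.058)[:2] for q in pts]).astype(np.float32)
r=cv2.minAreaRect(W*1000);print("block rect",r,"centroid of hull",)
# console face edges: blue strips; ticks centroid
g=cv2.cvtColor(im,cv2.COLOR_RGB2GRAY)
d=(g<110).astype(np.uint8); n,l,st,ce=cv2.connectedComponentsWithStats(d[30:150,225:358])
T=[]
for i in range(1,n):
    if 5<st[i,4]<400:
        w=onz(p,ce[i]+[225,30],.05)[:2]; T.append(w); print(st[i,2:],np.round(w,4))
```

```text
block rect ((633.7804565429688, 128.8748779296875), (35.94802474975586, 35.850521087646484), 7.299856185913086) centroid of hull
[ 2 10 14] [0.6294 0.1641]
[ 5  9 12] [0.6435 0.1638]
[ 4  9 14] [0.616  0.1602]
[ 7  7 16] [0.6559 0.1573]
[ 7  8 18] [0.6054 0.151 ]
[12  1 12] [0.627  0.1475]
[ 9  5 15] [0.665  0.1466]
[ 8  5 12] [0.5992 0.1384]
[ 4 25 72] [0.6394 0.1298]
[ 27   9 239] [0.6752 0.1341]
[ 8  2 14] [0.5979 0.1244]
[ 7  4 10] [0.6686 0.1194]
[ 8  4 12] [0.6022 0.1108]
[16  3 19] [0.6219 0.1081]
[ 6  6 15] [0.6626 0.1065]
[ 7  6 12] [0.6117 0.1004]
[ 4  8 10] [0.6243 0.0944]
[ 3  8 12] [0.6517 0.0976]
[1 8 8] [0.6383 0.0932]
```

Run:
```python
from h import *
p=dict(np.load("f.npz"));print(p["cx"],p["cy"])
tp=np.array([.61575,.05036,.15083]);R=Ro.from_euler("xyz",[3.1414,.0019,.1042]).as_matrix()
print("tcp px",proj(p,tp),"finger 30mm up",proj(p,tp+R@[0,0,-.03]))
S=8;u0,v0=225,205
im=cv2.resize(p["img"][v0:v0+65,u0:u0+90],None,fx=S,fy=S,interpolation=cv2.INTER_CUBIC)
def poly(P,col):
    q=np.array([(proj(p,tp+R@x)-[u0,v0]+.5)*S for x in P]).astype(np.int32);cv2.polylines(im,[q],True,col,1)
a=np.linspace(0,2*np.pi,60)
ox,oy=.00175,.001
for z,c in((.0008,(255,0,0)),(.0068,(255,160,0))): poly([[ox+.013*np.cos(t),oy+.013*np.sin(t),z] for t in a],c)
poly([[ox+x*.0055,oy+y*.008,.0068] for x,y in((1,1),(1,-1),(-1,-1),(-1,1))],(0,255,0))
poly([[ox+x*.004,oy+y*.0065,.0268] for x,y in((1,1),(1,-1),(-1,-1),(-1,1))],(0,255,0))
save(im,"g.png")
```

```text
247.93218549213762 190.9834996175203
tcp px [246.93712071 244.5575945 ] finger 30mm up [246.7182152  274.32018995]
```

View pics/g.png

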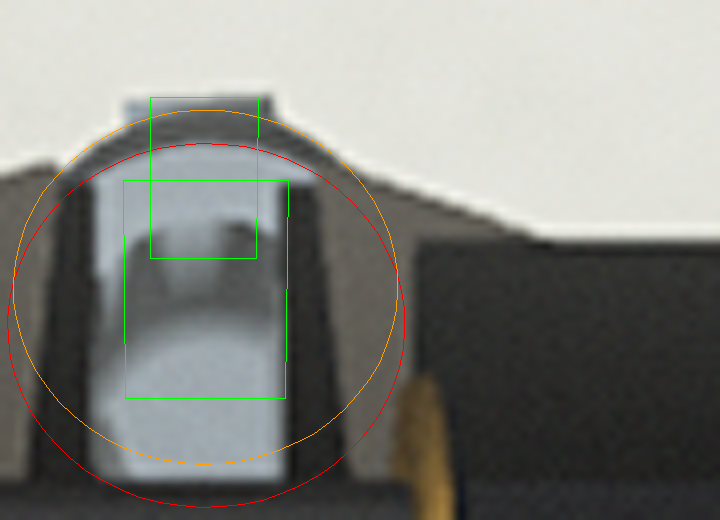

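The overlay matches the held spindle closely: tang seen about 0.4 mm left of prediction, y agrees. Target TCP is (0.6323, 0.1296), yaw 0.126.

Run:
```python
from h import *
s=robot.observe();print(s["tool_pos"],s["tool_rot"])
plan([.6323,.1296,.10],.126,5)
```

```text
[0.61646904 0.05053812 0.15189412] [ 3.14142400e+00 -1.60596714e-04  1.03325986e-01]
T [[0.0048, -0.0154, 0.0104], [0.0049, -0.0154, 0.0104], [0.0049, -0.0154, 0.0104], [0.005, -0.0153, 0.0104], [0.0051, -0.0153, 0.0104]]
turn each -0.0045 n 5
```

Call:
carry_out(translation=[[0.005,-0.0154,0.01],[0.005,-0.0154,0.01],[0.005,-0.0154,0.01],[0.005,-0.0153,0.011],[0.005,-0.0153,0.011],[0,0,0],[0,0,0],[0,0,0],[0,0,0],[0,0,0]], turn=[[0,0,-0.0045],[0,0,-0.0045],[0,0,-0.0045],[0,0,-0.0045],[0,0,-0.0045],[0,0,0],[0,0,0],[0,0,0],[0,0,0],[0,0,0]], gripper=[1,1,1,1,1,1,1,1,1,1])

```text
time: 8.55
tool_pos: [0.6331, 0.1296, 0.1003]
tool_rot: [3.141, -0.001, 0.126]
contact_force: [0.4, -1.0, -0.7]
opening: 0.0115
```

Run:
```python
from h import *
for i in range(3):
    p=read_camera("wrist"); s=robot.observe();print(s["tool_pos"],s["tool_rot"],s["contact_force"])
plan([.6323,.1296,.10],.126,1)
```

```text
[0.63300264 0.12966613 0.10020851] [ 3.14140352e+00 -7.45923821e-04  1.25665590e-01] [-0.94014761 -0.16370096  0.01048501]
[0.63295933 0.12976474 0.10011813] [ 3.14145802e+00 -6.03147772e-04  1.25774893e-01] [-0.49071432  0.71136069 -0.13799183]
[0.63293002 0.12989403 0.10002476] [ 3.14150102e+00 -5.25584070e-04  1.25987591e-01] [-0.16245336 -0.5019597  -0.16313557]
T [[-0.0007, 0.0002, 0.0]]
turn each -0.0 n 1
```

Within 0.7 mm. Correct that and descend in steps until into the chamfer (TCP ≈ 0.080).

Call:
carry_out(translation=[[-0.0007,0.0002,0.004],[0,0,0.004],[0,0,0.003],[0,0,0.003],[0,0,0.002],[0,0,0.002],[0,0,0.002],[0,0,0],[0,0,0],[0,0,0]], turn=[[0,0,0],[0,0,0],[0,0,0],[0,0,0],[0,0,0],[0,0,0],[0,0,0],[0,0,0],[0,0,0],[0,0,0]], gripper=[1,1,1,1,1,1,1,1,1,1])

```text
time: 9.7
tool_pos: [0.6322, 0.13, 0.0798]
tool_rot: [3.142, -0.0, 0.126]
contact_force: [-0.6, 0.1, -1.3]
opening: 0.012
```

Call:
carry_out(translation=[[0,0,0.002],[0,0,0.002],[0,0,0.002],[0,0,0.002],[0,0,0.002],[0,0,0],[0,0,0]], turn=[[0,0,0],[0,0,0],[0,0,0],[0,0,0],[0,0,0],[0,0,0],[0,0,0]], gripper=[1,1,1,1,1,1,1])

```text
time: 10.4
tool_pos: [0.6321, 0.1299, 0.0696]
tool_rot: [3.141, 0.0, 0.127]
contact_force: [0.1, 0.1, -0.3]
opening: 0.0116
```

Call:
carry_out(translation=[[0,0,0.002],[0,0,0.002],[0,0,0.001],[0,0,0.0005],[0,0,0],[0,0,0],[0,0,0]], turn=[[0,0,0],[0,0,0],[0,0,0],[0,0,0],[0,0,0],[0,0,0],[0,0,0]], gripper=[1,1,1,1,1,1,1])

```text
time: 11.1
tool_pos: [0.6321, 0.13, 0.0645]
tool_rot: [3.141, -0.0, 0.127]
contact_force: [-2.3, 0.7, 5.5]
opening: 0.0115
```

Force 5.5 N at TCP 0.0645 – collar has met the block. Release and lift.

Call:
carry_out(translation=[[0,0,0],[0,0,0],[0,0,0],[0,0,0],[0,0,-0.02],[0,0,-0.04],[0,0,-0.04],[0,0,-0.02],[0,0,0],[0,0,0]], turn=[[0,0,0],[0,0,0],[0,0,0],[0,0,0],[0,0,0],[0,0,0],[0,0,0],[0,0,0],[0,0,0],[0,0,0]], gripper=[0.6,0.4,0.2,0,-0.2,-0.2,-0.2,-0.2,-0.2,-0.2])

```text
time: 12.1
tool_pos: [0.6318, 0.1299, 0.1834]
tool_rot: [3.141, 0.001, 0.127]
contact_force: [0.5, 0.6, -0.5]
opening: 0.055
```

Run:
```python
from h import *
s=robot.observe();print(s["tool_pos"],s["tool_rot"],s["opening"])
p=read_camera("wrist")
for k,z in dict(socket=.058,start_mark=.05,spindle_seat=.058,spindle_flat=.072).items():
    for r in nets.tip_of(p,k)[:1]: print(k,np.round(r["pixel"],1),round(r["score"],2),np.round(onz(p,r["pixel"],z),4))
c=np.array([.6338,.1288]); q=np.int32(proj(p,[*c,.07]));u0,v0=q-[50,40]
S=7;im=cv2.resize(p["img"][v0:v0+80,u0:u0+100],None,fx=S,fy=S,interpolation=cv2.INTER_CUBIC)
y=.126
def loc(x,yy,z): return proj(p,[c[0]+x*np.cos(y)-yy*np.sin(y),c[1]+x*np.sin(y)+yy*np.cos(y),z])
def poly(P,col): cv2.polylines(im,[np.array([(loc(*x)-[u0,v0]+.5)*S for x in P]).astype(np.int32)],True,col,1)
a=np.linspace(0,2*np.pi,60)
poly([[.013*np.cos(t),.013*np.sin(t),.064] for t in a],(255,0,0))
h=np.arccos(4.5/8);b=np.linspace(h,2*np.pi-h,50)
poly([[.008*np.cos(t),.008*np.sin(t),.064] for t in b],(0,200,0))
h=np.arccos(3/6.5);b=np.linspace(h,2*np.pi-h,50)
poly([[.0065*np.cos(t),.0065*np.sin(t),.080] for t in b],(255,160,0))
save(im,"h.png")
plan([.43,.01,.18],.126,10)
```

```text
[0.63181017 0.12991866 0.18335938] [3.14148990e+00 7.69912775e-04 1.26508657e-01] 0.05502196984797042
socket [248.9 183.1] 0.94 [0.633  0.1304 0.058 ]
start_mark [277.  180.8] 0.71 [0.6583 0.1337 0.05  ]
spindle_seat [252.3 188.9] 0.84 [0.6367 0.1255 0.058 ]
spindle_flat [256.7 192.2] 0.92 [0.6401 0.127  0.072 ]
T [[-0.0215, 0.0094, 0.0003], [-0.0215, 0.0094, 0.0003], [-0.0215, 0.0094, 0.0003], [-0.0215, 0.0094, 0.0003], [-0.0215, 0.0094, 0.0003], [-0.0215, 0.0094, 0.0003], [-0.0215, 0.0094, 0.0003], [-0.0215, 0.0094, 0.0003], [-0.0215, 0.0094, 0.0003], [-0.0215, 0.0094, 0.0003]]
turn each 0.0 n 10
```

View pics/h.png

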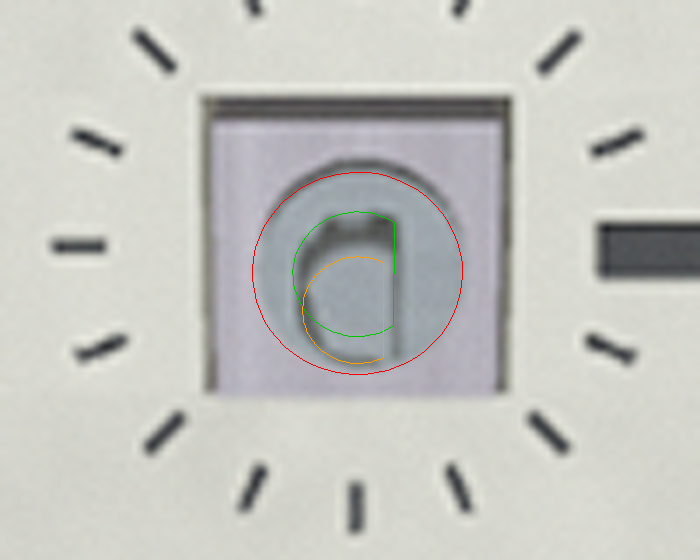

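Spindle home as predicted with its flat (right side, x≈395) facing the rib at (650,250). Next, go above the white timer knob.

Call:
carry_out(translation=[[-0.02,0.008,0],[-0.02,0.008,0],[-0.02,0.008,0],[-0.02,0.008,0],[-0.02,0.008,0],[-0.02,0.008,0.003],[-0.02,0.008,0.003],[-0.02,0.008,0.003],[-0.02,0.008,0.003],[-0.018,0.008,0.003]], turn=[[0,0,0.0126],[0,0,0.0126],[0,0,0.0126],[0,0,0.0126],[0,0,0.0126],[0,0,0.0126],[0,0,0.0126],[0,0,0.0126],[0,0,0.0126],[0,0,0.0126]], gripper=[-0.2,-0.2,-0.2,-0.2,-0.2,-0.2,-0.2,-0.2,-0.2,-0.2])

```text
time: 13.35
tool_pos: [0.4391, 0.036, 0.1686]
tool_rot: [3.142, 0.001, 0.0]
contact_force: [0.5, -0.7, 0.4]
opening: 0.0546
```

Call:
carry_out(translation=[[0,0,0],[0,0,0],[0,0,0],[0,0,0]], turn=[[0,0,0],[0,0,0],[0,0,0],[0,0,0]], gripper=[-0.2,-0.2,-0.2,-0.2])

```text
time: 13.75
tool_pos: [0.4411, 0.0365, 0.1692]
tool_rot: [3.142, -0.0, 0.001]
contact_force: [-0.2, -0.2, 0.5]
opening: 0.0547
```

Run:
```python
from h import *
s=robot.observe();print(s["tool_pos"],s["tool_rot"],s["opening"])
p=read_camera("wrist")
for k,z in dict(timer_knob=0,knob_pointer=.04).items():
    for r in nets.tip_of(p,k)[:2]: print(k,np.round(r["pixel"],1),round(r["score"],2),np.round(onz(p,r["pixel"],z),4))
q=np.int32(proj(p,[.4466,.026,.03]));u0,v0=q-[65,50];u0,v0=max(u0,0),max(v0,0);print(u0,v0)
save(p["img"][v0:v0+100,u0:u0+130],"i.png",6)
np.savez("i.npz",**{k:p[k] for k in("img","fx","fy","cx","cy","world_from_camera")})
```

```text
[0.44105917 0.03653086 0.16916242] [ 3.14157711e+00 -3.81283103e-04  9.55311679e-04] 0.05474769701616187
timer_knob [157.7 148.1] 0.93 [0.3523 0.0612 0.    ]
timer_knob [276.1 275.7] 0.89 [ 0.4729 -0.0805  0.    ]
knob_pointer [309.9 289.9] 0.91 [ 0.5027 -0.0728  0.04  ]
knob_pointer [280.7 211.5] 0.76 [0.4717 0.009  0.04  ]
188 140
```

View pics/i.png

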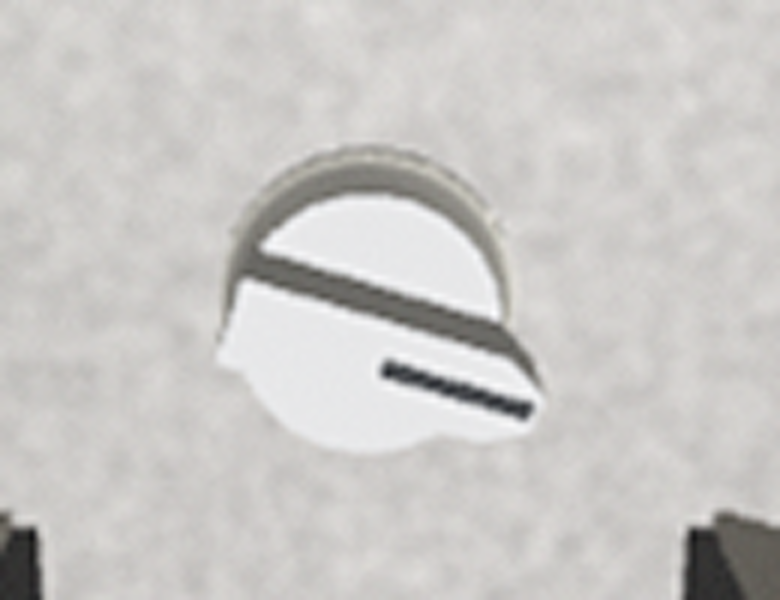

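White round knob with a dark pointer line: line from (388,368) to (530,410) in the crop; this is the timer knob.

Run:
```python
from h import *
p=dict(np.load("i.npz"));u0,v0=188,140
f=lambda x,y,z: onz(p,[u0+(x-2.5)/6,v0+(y-2.5)/6],z)[:2]
ang=lambda a,b:np.arctan2(b[1]-a[1],b[0]-a[0])
a,b=f(388,368,.04),f(530,410,.04);print("line",a,b,ang(a,b))
print("bar top edge",ang(f(245,280,.04),f(515,355,.04)),"bar foot edge",ang(f(262,252,.02),f(500,322,.02)))
t,bo=f(378,193,.02),f(365,453,.02);print("body",t,bo,np.linalg.norm(t-bo),(t+bo)/2)
from scipy.optimize import least_squares
pts=np.array([f(*q,.02) for q in((300,222),(340,199),(378,193),(420,200),(460,223),(485,260),(500,305),(270,400),(300,430),(330,446),(365,453),(400,448))])
r=least_squares(lambda c:np.hypot(*(pts-c).T)-.025,[.447,.026]);print("centre",r.x,np.round(r.fun*1e3,1))
yaw=ang(a,b)
# bar centre across, from line itself
n=np.array([-np.sin(yaw),np.cos(yaw)]);print("line offset from centre",(a-r.x)@n,(b-r.x)@n)
s=robot.observe();print(s["tool_pos"])
for jy in (yaw+np.pi/2,): print("jaw yaw",jy)
```

```text
line [0.44553482 0.0191752 ] [0.4672091  0.01247162] -0.299955234885631
bar top edge -0.28080609765235215 bar foot edge -0.2951784234378797
body [0.44411249 0.04180897] [ 0.44210599 -0.00183713] 0.043692192795266184 [0.44310924 0.01998592]
centre [0.44276249 0.01973897] [-4.4 -3.4 -2.9 -2.6 -2.6 -3.4 -3.7 -4.6 -4.1 -3.7 -3.4 -3.7]
line offset from centre 0.0002805704596640724 0.0002805704596640725
[0.44064237 0.03646779 0.16908194]
jaw yaw 1.2708410919092656
```

Run:
```python
from h import *
plan([.4428,.0197,.07],1.274,10)
```

```text
T [[0.0002, 0.0017, 0.0099], [-0.0, 0.0017, 0.0099], [-0.0002, 0.0017, 0.0099], [-0.0004, 0.0016, 0.0099], [-0.0006, 0.0016, 0.0099], [-0.0008, 0.0015, 0.0099], [-0.001, 0.0014, 0.0099], [-0.0012, 0.0012, 0.0099], [-0.0013, 0.0011, 0.0099], [-0.0014, 0.0009, 0.0099]]
turn each -0.1273 n 10
```

Call:
carry_out(translation=[[0.0002,0.0017,0.01],[0,0.0017,0.01],[-0.0002,0.0017,0.01],[-0.0004,0.0016,0.01],[-0.0006,0.0016,0.01],[-0.0008,0.0015,0.01],[-0.001,0.0014,0.01],[-0.0012,0.0012,0.01],[-0.0013,0.0011,0.01],[-0.0014,0.0009,0.009]], turn=[[0,0,-0.127],[0,0,-0.127],[0,0,-0.127],[0,0,-0.127],[0,0,-0.127],[0,0,-0.127],[0,0,-0.127],[0,0,-0.127],[0,0,-0.127],[0,0,-0.13]], gripper=[-0.2,-0.2,-0.2,-0.2,-0.2,-0.2,-0.2,-0.2,-0.2,-0.2])

```text
time: 14.9
tool_pos: [0.4428, 0.0195, 0.0697]
tool_rot: [-3.142, 0.0, 1.279]
contact_force: [-0.4, 0.5, -0.1]
opening: 0.0549
```

Call:
carry_out(translation=[[0,0,0],[0,0,0],[0,0,0],[0,0,0]], turn=[[0,0,0],[0,0,0],[0,0,0],[0,0,0]], gripper=[-0.2,-0.2,-0.2,-0.2])

```text
time: 15.3
tool_pos: [0.443, 0.0195, 0.0706]
tool_rot: [3.141, -0.0, 1.272]
contact_force: [-1.0, 0.1, 0.2]
opening: 0.0553
```

Run:
```python
from h import *
s=robot.observe();print(s["tool_pos"],s["tool_rot"],s["opening"],s["qpos"])
p=read_camera("wrist"); im=p["img"]
# dark line direction and position from this view
g=cv2.cvtColor(im,cv2.COLOR_RGB2GRAY)
q=proj(p,[.4428,.0197,.04]);print("origin px",q)
u0,v0=np.int32(q)-[60,60]; d=(g[v0:v0+110,u0:u0+120]<70).astype(np.uint8)
n,l,st,ce=cv2.connectedComponentsWithStats(d)
for i in range(1,n):
    if st[i,4]>15:
        ys,xs=np.where(l==i); W=np.array([onz(p,[x+u0,y+v0],.04)[:2] for x,y in zip(xs,ys)])
        c=W.mean(0);e=np.linalg.svd(W-c)[2][0]; print(st[i],c,np.arctan(e[1]/e[0]))
save(im[v0-20:v0+130,u0-40:u0+160],"j.png",4)
plan([.4428,.0197,.0225],1.274,4)
```

```text
[0.44295082 0.01953119 0.07064229] [ 3.14060375e+00 -1.04837935e-04  1.27209548e+00] 0.05530070034122941 [-1.29065367e-01  4.03705489e-01  1.94566675e+00 -8.94469823e-05
  7.91228006e-01 -1.40109795e+00]
origin px [247.49078885 221.61046209]
[   0   67  120   43 1073] [0.46587826 0.00864881] 1.2381450574526494
T [[0.0, -0.0, 0.012], [0.0, -0.0, 0.012], [0.0, -0.0, 0.012], [0.0, -0.0, 0.012]]
turn each -0.0004 n 4
```

Call:
carry_out(translation=[[0,0,0.012],[0,0,0.012],[0,0,0.012],[0,0,0.008],[0,0,0.0035],[0,0,0],[0,0,0],[0,0,0]], turn=[[0,0,0],[0,0,0],[0,0,0],[0,0,0],[0,0,0],[0,0,0],[0,0,0],[0,0,0]], gripper=[-0.2,-0.2,-0.2,-0.2,-0.2,-0.2,-0.2,-0.2], squeeze=35)

```text
time: 16.15
tool_pos: [0.443, 0.0194, 0.0231]
tool_rot: [3.141, -0.0, 1.273]
contact_force: [-1.0, -0.1, -0.2]
opening: 0.0547
```

Call:
carry_out(translation=[[0,0,0],[0,0,0],[0,0,0],[0,0,0],[0,0,0],[0,0,0],[0,0,0],[0,0,0]], turn=[[0,0,0],[0,0,0],[0,0,0],[0,0,0],[0,0,0],[0,0,0],[0,0,0],[0,0,0]], gripper=[0.1,0.3,0.5,0.7,1,1,1,1])

```text
time: 16.95
tool_pos: [0.4426, 0.0195, 0.0227]
tool_rot: [3.142, 0.0, 1.274]
contact_force: [0.5, 0.2, 0.6]
opening: 0.0137
```

Call:
carry_out(translation=[[0,0,-0.02],[0,0,-0.04],[0,0,-0.04],[0,0,-0.03],[0,0,0],[0,0,0],[0,0,0]], turn=[[0,0,0],[0,0,0],[0,0,0],[0,0,0],[0,0,0],[0,0,0],[0,0,0]], gripper=[1,1,1,1,1,1,1])

```text
time: 17.65
tool_pos: [0.4417, 0.0196, 0.1515]
tool_rot: [-3.139, 0.0, 1.273]
contact_force: [-0.2, 1.0, -0.9]
opening: 0.0138
```

Run:
```python
from h import *
s=robot.observe();print(s["tool_pos"],s["tool_rot"],s["opening"],s["contact_force"])
p=read_camera("wrist"); np.savez("k.npz",**{k:p[k] for k in("img","fx","fy","cx","cy","world_from_camera")})
tp=s["tool_pos"];R=Ro.from_euler("xyz",s["tool_rot"]).as_matrix()
q=proj(p,tp);u0,v0=np.int32(q)-[60,50];S=6
im=cv2.resize(p["img"][v0:v0+100,u0:u0+120],None,fx=S,fy=S,interpolation=cv2.INTER_CUBIC)
# knob x = tool +y (yaw_t = yaw_k+pi/2): knob origin assumed at tcp, top body 2.5mm beyond tcp
a=np.linspace(0,2*np.pi,80)
def poly(P,c): cv2.polylines(im,[np.array([(proj(p,tp+R@x)-[u0,v0]+.5)*S for x in P]).astype(np.int32)],True,c,1)
poly([[.022*np.cos(t),.022*np.sin(t),.0025] for t in a],(255,0,0))
poly([[.025*np.cos(t),.025*np.sin(t),.0225] for t in a],(255,160,0))
save(im,"k.png")
plan([.632,.1295,.16],1.697,10)
```

```text
[0.44168732 0.01958873 0.15148485] [-3.13912008e+00  4.78429922e-04  1.27340979e+00] 0.013808078502544603 [-0.20631188  1.04678541 -0.86004555]
T [[0.0161, 0.015, -0.0009], [0.0154, 0.0156, -0.0009], [0.0148, 0.0163, -0.0009], [0.0141, 0.0169, -0.0009], [0.0133, 0.0175, -0.0009], [0.0126, 0.018, -0.0009], [0.0118, 0.0185, -0.0009], [0.011, 0.019, -0.0009], [0.0102, 0.0195, -0.0009], [0.0094, 0.0199, -0.0009]]
turn each -0.0424 n 10
```

View pics/k.png

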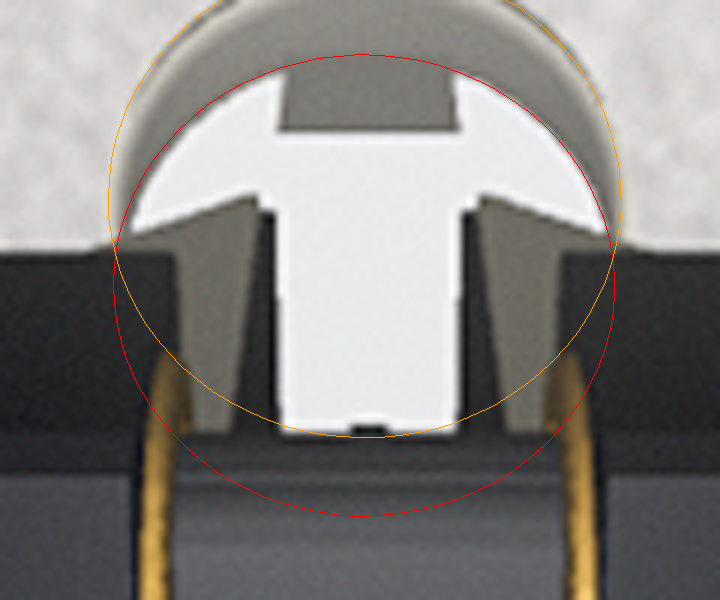

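Run:
```python
from h import *
p=dict(np.load("k.npz"))
tp=np.array([.44168732,.01958873,.15148485]);R=Ro.from_euler("xyz",[-3.13912,.000478,1.27341]).as_matrix()
q=proj(p,tp);u0,v0=np.int32(q)-[60,50]
f=lambda x:((proj(p,tp+R@np.array(x))-[u0,v0]+.5)*6).round(0)
print("pad tip far edge",f([-.007,-.0095,0]),f([.007,-.0095,0]),"seen (277,212),(460,212)")
print("bar back top edge",f([-.007,-.022,-.0175]),f([.007,-.022,-.0175]),"seen (278,130),(460,130)")
print("body top apex",f([0,-.0215,.0025]),"per mm y",f([0,-.0205,.0025]))
```

```text
pad tip far edge [282. 203.] [446. 203.] seen (277,212),(460,212)
bar back top edge [270. 136.] [456. 136.] seen (278,130),(460,130)
body top apex [364.  61.] per mm y [364.  72.]
```

Run:
```python
from h import *
plan([.6343,.1291,.135],1.697,10); s=robot.observe();print(s["tool_pos"],s["tool_rot"])
```

```text
T [[0.0161, 0.0152, 0.0016], [0.0155, 0.0159, 0.0016], [0.0148, 0.0165, 0.0016], [0.0141, 0.0171, 0.0016], [0.0133, 0.0177, 0.0016], [0.0126, 0.0183, 0.0016], [0.0118, 0.0188, 0.0016], [0.011, 0.0193, 0.0016], [0.0101, 0.0197, 0.0016], [0.0093, 0.0201, 0.0016]]
turn each -0.0424 n 10
[0.44166186 0.01959222 0.15134414] [-3.13870435e+00  5.59108963e-04  1.27345170e+00]
```

Call:
carry_out(translation=[[0.016,0.0152,0],[0.0155,0.016,0],[0.015,0.0165,0],[0.014,0.017,0],[0.0133,0.0177,0.002],[0.0126,0.0183,0.003],[0.0118,0.0188,0.003],[0.011,0.0193,0.003],[0.01,0.0197,0.003],[0.0093,0.02,0.002]], turn=[[0,0,-0.0424],[0,0,-0.0424],[0,0,-0.0424],[0,0,-0.0424],[0,0,-0.0424],[0,0,-0.0424],[0,0,-0.0424],[0,0,-0.0424],[0,0,-0.0424],[0,0,-0.0424]], gripper=[1,1,1,1,1,1,1,1,1,1])

```text
time: 18.7
tool_pos: [0.6351, 0.1295, 0.1343]
tool_rot: [-3.138, -0.0, 1.699]
contact_force: [1.6, 0.7, 0.8]
opening: 0.0139
```

Call:
carry_out(translation=[[0,0,0],[0,0,0],[0,0,0],[0,0,0],[0,0,0]], turn=[[0,0,0],[0,0,0],[0,0,0],[0,0,0],[0,0,0]], gripper=[1,1,1,1,1])

```text
time: 19.2
tool_pos: [0.6349, 0.1287, 0.137]
tool_rot: [3.142, 0.0, 1.697]
contact_force: [-0.6, -0.3, -0.5]
opening: 0.0138
```

Run:
```python
from h import *
plan([.6343,.1291,.11],1.697,5); s=robot.observe();print(s["tool_pos"],s["tool_rot"],s["contact_force"])
```

```text
T [[0.0001, -0.0001, 0.0054], [0.0001, -0.0001, 0.0054], [0.0001, -0.0001, 0.0054], [0.0001, -0.0001, 0.0054], [0.0001, -0.0001, 0.0054]]
turn each -0.0 n 5
[0.63487265 0.12870027 0.13697131] [3.14150476e+00 1.60645588e-04 1.69686690e+00] [-0.61189687 -0.254487   -0.49742049]
```

Descend to just into the chamfer (TCP ≈ 0.100).

Call:
carry_out(translation=[[0.0004,-0.0005,0.01],[0,0,0.01],[0,0,0.007],[0,0,0.004],[0,0,0.002],[0,0,0.002],[0,0,0.002],[0,0,0],[0,0,0],[0,0,0]], turn=[[0,0,0],[0,0,0],[0,0,0],[0,0,0],[0,0,0],[0,0,0],[0,0,0],[0,0,0],[0,0,0],[0,0,0]], gripper=[1,1,1,1,1,1,1,1,1,1])

```text
time: 20.2
tool_pos: [0.6348, 0.1294, 0.1]
tool_rot: [3.141, 0.0, 1.697]
contact_force: [0.7, 0.6, -0.6]
opening: 0.0138
```

Call:
carry_out(translation=[[0,-0.0005,0.002],[0,0,0.002],[0,0,0.002],[0,0,0],[0,0,0]], turn=[[0,0,0],[0,0,0],[0,0,0],[0,0,0],[0,0,0]], gripper=[1,1,1,1,1])

```text
time: 20.7
tool_pos: [0.6341, 0.1293, 0.0936]
tool_rot: [-3.141, 0.0, 1.697]
contact_force: [0.3, -0.6, -0.2]
opening: 0.0136
```

Entering freely (no force 9 mm in). Continue to collar contact.

Call:
carry_out(translation=[[0,0,0.002],[0,0,0.002],[0,0,0.002],[0,0,0.001],[0,0,0],[0,0,0]], turn=[[0,0,0],[0,0,0],[0,0,0],[0,0,0],[0,0,0],[0,0,0]], gripper=[1,1,1,1,1,1], squeeze=45)

```text
time: 21.3
tool_pos: [0.6342, 0.1294, 0.0868]
tool_rot: [3.141, 0.0, 1.697]
contact_force: [-0.2, 0.2, 0.5]
opening: 0.0135
```

Call:
carry_out(translation=[[0,0,0.001],[0,0,0.001],[0,0,0.001],[0,0,0],[0,0,0]], turn=[[0,0,0],[0,0,0],[0,0,0],[0,0,0],[0,0,0]], gripper=[1,1,1,1,1])

```text
time: 21.8
tool_pos: [0.6343, 0.1294, 0.0845]
tool_rot: [3.141, 0.0, 1.698]
contact_force: [-1.9, -0.8, 6.2]
opening: 0.0135
```

Call:
carry_out(translation=[[0,0,0.001],[0,0,0.001],[0,0,0.0005],[0,0,0],[0,0,0]], turn=[[0,0,0],[0,0,0],[0,0,0],[0,0,0],[0,0,0]], gripper=[1,1,1,1,1])

```text
time: 22.3
tool_pos: [0.6344, 0.1294, 0.0825]
tool_rot: [3.14, 0.0, 1.698]
contact_force: [-2.4, 0.1, 8.3]
opening: 0.0136
```

Call:
carry_out(translation=[[0,0,0.001],[0,0,0.001],[0,0,0],[0,0,0]], turn=[[0,0,0],[0,0,0],[0,0,0],[0,0,0]], gripper=[1,1,1,1])

```text
time: 22.7
tool_pos: [0.6344, 0.1294, 0.0808]
tool_rot: [3.14, 0.0, 1.698]
contact_force: [-3.5, -0.6, 10.3]
opening: 0.0137
```

Call:
carry_out(translation=[[0,0,0.001],[0,0,0.001],[0,0,0],[0,0,0]], turn=[[0,0,0],[0,0,0],[0,0,0],[0,0,0]], gripper=[1,1,1,1])

```text
time: 23.1
tool_pos: [0.6346, 0.1294, 0.0805]
tool_rot: [3.139, 0.0, 1.698]
contact_force: [-6.8, -0.5, 19.9]
opening: 0.0134
```

Travel stopped at TCP z 0.0805 (expected 0.0807), with force jumping to 20 N. One check picture.

Run:
```python
from h import *
p=read_camera("wrist"); q=read_camera("side"); c=read_camera("scene")
s=robot.observe();print(s["tool_pos"],s["tool_rot"],s["contact_force"],s["opening"],s["time"])
a=cv2.resize(p["img"],(400,300)); u,v=np.int32(proj(q,[.634,.129,.08]))
b=cv2.resize(q["img"][v-38:v+37,u-50:u+50],(400,300),interpolation=cv2.INTER_CUBIC)
u,v=np.int32(proj(c,[.634,.129,.08])); d=cv2.resize(c["img"][v-38:v+37,u-50:u+50],(400,300),interpolation=cv2.INTER_CUBIC)
e=cv2.resize(c["img"][90:270,130:370],(400,300))
save(np.vstack([np.hstack([a,b]),np.hstack([d,e])]),"l.png")
for n,x in(("scene",c),("side",q)):
    for k,z in dict(knob_pointer=.098,small_knob=0,start_mark=.05).items():
        for r in nets.tip_of(x,k)[:2]: print(n,k,round(r["score"],2),np.round(onz(x,r["pixel"],z),3))
```

```text
[0.63462391 0.12943233 0.08053914] [3.13890854e+00 3.10798399e-04 1.69770112e+00] [-6.37632979 -0.24415024 20.23311153] 0.01324296611739774 23.25
scene knob_pointer 0.67 [0.65  0.135 0.098]
scene knob_pointer 0.56 [ 0.396 -0.147  0.098]
scene small_knob 0.57 [0.432 0.148 0.   ]
scene start_mark 0.81 [0.662 0.136 0.05 ]
side knob_pointer 0.68 [ 0.342 -0.092  0.098]
side knob_pointer 0.63 [0.342 0.13  0.098]
side small_knob 0.55 [ 0.431  0.15  -0.   ]
side start_mark 0.7 [0.661 0.138 0.05 ]
```

View pics/l.png

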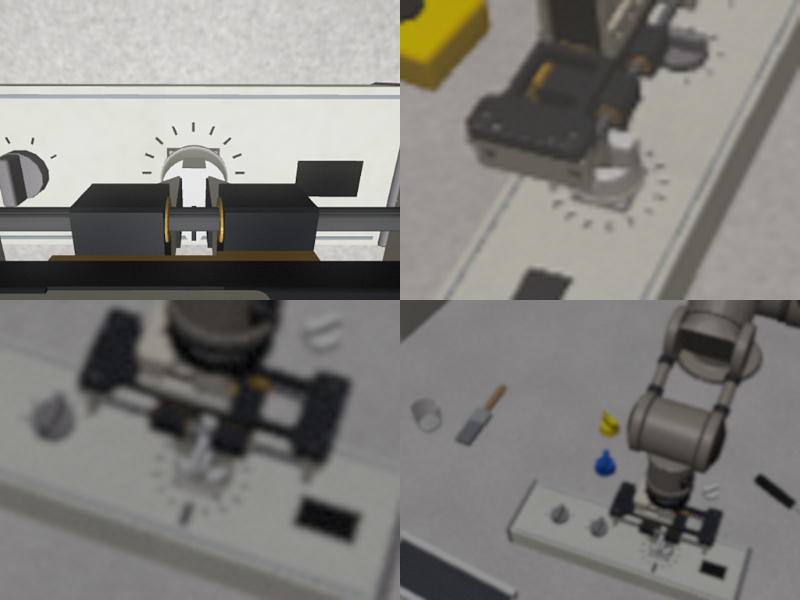

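The knob sits in the dial centre with its pointer toward the rib (lower-left panel: knob (205,465), rib (186,513)). Bystanders are in place. Handing in while pressed.

```bash
python3 -c "
from h import *
print(robot.hand_in()); s=robot.observe(); print(s['tool_pos'],s['contact_force'],s['time'])"
```

```text
the job is handed in; nothing more can be done
None
the job is handed in; nothing more can be done
```

I put the spindle in the timer socket tang down, with its flat facing the start mark. I then turned the white timer knob to the mark, seated it and pressed it to the stop. I handed in at about 23 s with the gripper still holding it pressed; no verdict was reported.

**Spindle:** it went in without resistance until the collar met the block, at 5.5 N. A wrist-camera close-up matched the home position to about 0.6 mm, with the flat facing the rib.

**Knob:**
- It slid onto the spindle freely, and its heading at the end was 1.698 rad, against 1.697 planned.
- Pressing gave a spring force rising to about 10 N, then a hard stop. The tool ended at height 0.0805 m, where I expected 0.0807 m, with about 20 N on it.

**Checks that were weak or disagreed:**
- The spring force read about 1.5 to 2 N below the stated values during the press, and I put at least half of that down to the weight of the parts.
- About 6 N of sideways force remained at the stop.
- I could not measure the block's travel directly. I inferred it from the tool height and the jump in force.
- With the gripper in the way, the side camera's network did not find the pointer. The scene camera put its tip about 10 mm short of the mark, but I relied on the picture and the tool's heading for the alignment.
- The final picture showed nothing out of place, and the small knob measured where it started. I did not measure the other items again.

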